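Set the wooden patterns into their casting frames

ROBOT

A 6-joint arm with a two-finger parallel gripper is mounted at the origin on the work surface. World frame = base frame: x ahead of the robot, y to its left, z up, the work surface at z = 0. Lengths are in m, angles in rad, forces in N, time in s.
With the tool pointing down it reaches from about 0.375 to 0.975 m from the base axis. Payload 3.8 kg.
Tool frame: the origin (TCP) lies between the finger pads; the fingertips stand r.nose_length ahead of it and the grasp point (between the pads) lies 8 mm behind it (r.nose_length is the distance from the TCP to the fingertips, in m); z points along the fingers, y is the line along which they close (so a half turn about z gives the same grasp; the last joint's range is limited). The gripper opens to 88 mm and grips with 3 to 60 N. Pads are 18 mm wide; open, the fingers measure 123 mm over their backs; the gripper's body (75 mm by 187 mm) begins 45 mm behind the grasp point.
Start: joints at [-1.216, 0.264, 1.604, -0, 1.274, -0.037], TCP at [0.258, -0.624, 0.25] pointing down, gripper open.
Joint ranges: [-2.63, 2.63], [-0.94, 2.18], [0.31, 2.57], [-1.31, 4.45], [0, 2.66], [-2.55, 2.55]. Speed limits (rad/s): [2.57, 2.57, 3.14, 3.14, 3.14, 3.14].

INTERFACE

Orientations are given as a unit quaternion [x, y, z, w].
In Python, from workcell import r gives the robot as it stands.
- The arm moves only by the tool drive_tool, never from a script. Its argument "plan" is text: rows parted by semicolons, each of 7 numbers parted by spaces: the closure, from 0 (fully open) to 1 (shut), then the shift along the tool's x, y, z in cm, then the turn, a rotation vector about the tool's x, y, z in rad. A call has 1 to 20 rows; each row shifts and turns the commanded pose from where the row before left it, along the tool's axes as they then stand; what a row does not reach is not made up. A row lasts 1/10 s, in which the tool goes at most 50 mm and 8.59 degrees, less where a joint would pass 70% of its speed; a pose out of reach is approached as far as the arm can. A call with a gripper value outside its range is refused whole. The fingers move at their own pace and stop on an object; the grip force is fixed at half the most. Time passes only in rows, so rows that do not move let the fingers close. It gives the time, the measured TCP pose, the force, the opening and the grip force at its end, in the units of the state.
- r.get_state(): the state, without advancing time (a new reading comes with each control period).
- r.capture(name): name is "scene" or "top" or "wrist"; returns the picture (420x560x3 uint8, red, green, blue); there is no depth.
- r.camera_params(name): a dict with "fx", "fy", "cx", "cy" (pixels), "k1" (the pictures are not rectified: a ray, as slopes to the right and down, at radius r is drawn at 1 + k1 r^2 times it, then the intrinsics apply), "pose" (4x4, takes a point from camera to world coordinates). Camera axes: x right, y down, z forward; pixel columns grow to the right and rows downward; lengths in m; the calibration is good to about 2 mm. A picture is of the moment at which its call begins: read the wrist's pose just before it. camera_params takes no time and is no camera call; for the wrist camera it gives the pose at the moment of the call.
- r.close_job(): hands the job in; it is judged then, once.
The state is a dict: "time_s": time; "qpos": joint angles; "joint_velocities": joint speeds; "joint_torque": joint torques, N m; "eef_pos": TCP position; "tcp_rot": TCP orientation; "force": force on the tool from outside, world axes, zero at the start; "wrist_torque": the same for the moment, N m; "gripper_width": finger opening in m; "gripper_force": force on a finger pad.
Only numpy, scipy, OpenCV 4.12 (cv2) and the standard library are available. Lean on these libraries where they do the work, as an engineer would, in place of code of your own. Each camera call takes 0.05 s, during which the arm holds its last target. There are 200 camera calls.

TASK

Get the finished wooden patterns ready for mould making: stand each of the four patterns with a solid boss (large round, small round, square, oblong) upright on the floor of the casting frame of its own shape and size, centred and with straight sides parallel to the frame's so that the gap is even all round. Leave the two bored hubs, the ones with an open hole in the top, where they stand.

Things in the scene. Friction and masses are not known exactly. Their poses are not given: they have to be found in the camera images.
- large_round: Large round turned wooden pattern with a solid boss: foot flange 84 mm diameter and 10 mm high, then steps of 68 mm (up to 26 mm) and 50 mm diameter (up to 38 mm), and on top a solid round boss 28 mm in diameter and 30 mm tall to hold it by; overall height 68 mm, about 260 g. Loose. Origin: centre of the underside; z up along its height.
- small_round: Small round turned wooden pattern with a solid boss: foot flange 54 mm diameter and 10 mm high, steps of 44 mm (up to 22 mm) and 36 mm diameter (up to 32 mm), and on top a solid round boss 25 mm in diameter and 30 mm tall; overall height 62 mm, about 120 g. Loose. Origin: centre of the underside; z up along its height.
- square_pattern: Square wooden pattern: foot 62 x 62 mm and 12 mm high, middle 46 x 46 mm (up to 34 mm), and on top a square boss 28 x 28 mm and 30 mm tall, all sides parallel to its x and y axes; overall height 64 mm, about 200 g. Loose. Origin: centre of the underside; z up along its height.
- oblong_pattern: Oblong wooden pattern: foot 90 mm (along its x) by 44 mm (along its y) and 12 mm high, middle 66 x 34 mm (up to 34 mm), and on top a straight rib 40 mm (x) by 20 mm (y) and 30 mm tall; overall height 64 mm, about 200 g. Loose. Origin: centre of the underside; z up along its height.
- large_hub: Large bored hub, to be left alone: round, same wood, flange 84 mm diameter and 10 mm high, step of 66 mm (up to 26 mm), topped by a collar 44 mm in diameter with an open 28 mm hole in it; overall height 44 mm, about 240 g. Loose. Origin: centre of the underside; z up along its height.
- small_hub: Small bored hub, to be left alone: round, same wood, flange 54 mm diameter and 10 mm high, step of 46 mm (up to 22 mm), topped by a collar 36 mm in diameter with an open 22 mm hole in it; overall height 38 mm, about 110 g. Loose. Origin: centre of the underside; z up along its height.
- large_ring: Large round casting frame, open at the top: 116 mm inside diameter, 128 mm outside. Origin: centre of the underside, on the bench; z up. Fixed to the bench. White board, floor 6 mm thick, walls 6 mm thick, rim 36 mm above the bench.
- small_ring: Small round casting frame, open at the top: 86 mm inside diameter, 98 mm outside. Origin: centre of the underside, on the bench; z up. Fixed to the bench. White board, floor 6 mm thick, walls 6 mm thick, rim 36 mm above the bench.
- square_frame: Square casting frame, open at the top: 94 x 94 mm inside, 106 x 106 mm outside, sides parallel to its x and y axes. Origin: centre of the underside, on the bench; z up. Fixed to the bench. White board, floor 6 mm thick, walls 6 mm thick, rim 36 mm above the bench.
- oblong_frame: Oblong casting frame, open at the top: 122 mm (along its x) by 76 mm (along its y) inside, 134 x 88 mm outside. Origin: centre of the underside, on the bench; z up. Fixed to the bench. White board, floor 6 mm thick, walls 6 mm thick, rim 36 mm above the bench.
Mind the look-alikes: they are no part of the job. What is shaped like the square_pattern but blue is not meant. Leave any yellow look-alike of the small_ring alone.

How it is judged:
By the outcome, as a careful person would: the job done as asked, in the order asked, and still so for the second after the job is handed in, with the robot touching nothing.
It also fails if it takes over 115 s, if anything falls off the work surface, if the arm or the gripper's body presses on something with over 40 N, if the wrist force passes 120 N, or if a joint passes its speed limit or range.

## Working session

There is one attempt and no reset: what is moved stays moved. The work goes in short steps, Python scripts to look and compute and a tool call to move; the robot and the scene stay as the last step left them, time stands still between calls to the robot, and variables do not carry over. Pictures are saved under pics/ and viewed, at most 14 in all, crops included, and the job is handed in when it is done.

Besides the shell and the picture viewer there is one more tool, called after "Call:" in YAML: its name, and indented under it one key for each argument. drive_tool: Moves the arm, as the interface text tells. Its arguments: {"type":"object","properties":{"plan":{"type":"string"}},"required":["plan"]}

```bash
ls; mkdir -p pics
python3 - <<'E'
from workcell import r
import cv2
for n in ("top","scene"):
    cv2.imwrite(f"pics/{n}0.png",r.capture(n)[:,:,::-1]); p=r.camera_params(n); print(n,p)
print(r.nose_length, r.get_state())
E
```

```text
pics
top {'fx': 389.67273535051737, 'fy': 389.67273535051737, 'cx': 283.43991346019067, 'cy': 213.18526909983757, 'k1': -0.046407772668716915, 'pose': array([[-0.02057325, -0.99605959,  0.08626724,  0.41614198],
       [-0.99951595,  0.02250501,  0.02148012, -0.00504156],
       [-0.02333692, -0.08578357, -0.99604044,  1.08076425],
       [ 0.        ,  0.        ,  0.        ,  1.        ]])}
scene {'fx': 435.45272500215873, 'fy': 435.45272500215873, 'cx': 282.9121553493704, 'cy': 212.25635099086017, 'k1': -0.1413387122165456, 'pose': array([[-0.34860688,  0.57405827, -0.74089833,  1.29668611],
       [ 0.93698545,  0.19400616, -0.29055098,  0.30945357],
       [-0.02305435, -0.79549903, -0.60551613,  0.68836442],
       [ 0.        ,  0.        ,  0.        ,  1.        ]])}
0.011 {'time_s': 0.1, 'qpos': array([-1.21589618e+00,  2.64662807e-01,  1.60522237e+00, -1.83581269e-05,
        1.27370241e+00, -3.69196984e-02]), 'joint_velocities': array([-0.00034086, -0.00301796, -0.0029479 ,  0.00172915,  0.00106499,
       -0.00127977]), 'joint_torque': array([ 6.93529310e-04, -5.03619719e+01, -3.58070540e+01,  7.31980009e-02,
        2.33421772e-02, -5.67906511e-05]), 'eef_pos': array([ 0.25752968, -0.62327641,  0.24853074]), 'tcp_rot': array([ 9.80869939e-01,  1.94661678e-01, -1.66583508e-04, -9.83495570e-04]), 'force': array([0.07669804, 0.22514505, 0.30312403]), 'wrist_torque': array([ 0.00032251, -0.05354752,  0.01293492]), 'gripper_force': 0.0, 'gripper_width': 0.08847142481695856}
```

View pics/top0.png

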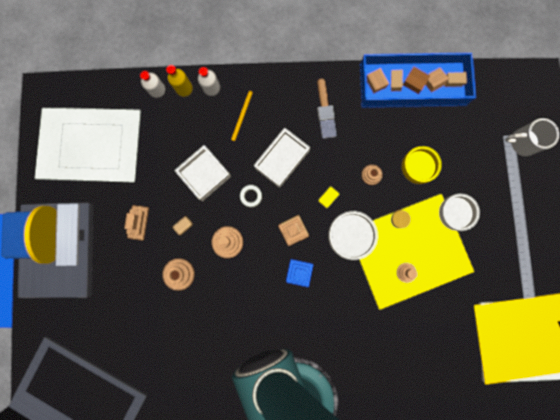

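View pics/scene0.png

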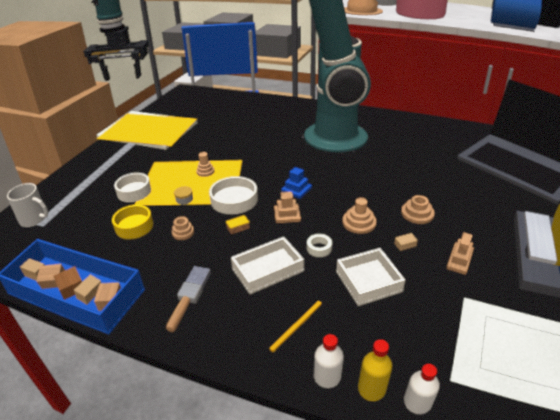

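The top view shows these candidates:
- **Patterns:** large_round (227,241), with its solid boss casting a tall silhouette in the scene view. square_pattern is the wooden one at (293,230); the blue look-alike is at (300,273). oblong_pattern is at (136,222) and small_round at (406,272).
- **Hubs (hole in top):** (178,274) and (372,174).
- **Frames:** large_ring (352,235), small_ring white at (460,212) with the yellow look-alike at (421,164), square_frame (203,172), oblong_frame (282,157).

```bash
cat > h.py <<'E'
from workcell import r
import numpy as np, cv2
from scipy.spatial.transform import Rotation as R
def pix2w(p,uv,z):
    """pixels -> world points on plane z"""
    uv=np.atleast_2d(np.asarray(uv,float)); d=(uv-[p['cx'],p['cy']])/[p['fx'],p['fy']]
    s=d.copy()
    for _ in range(20): s=d/(1+p['k1']*(s**2).sum(1,keepdims=True))
    T=p['pose']; v=np.c_[s,np.ones(len(s))]@T[:3,:3].T; o=T[:3,3]
    return o+v*((z-o[2])/v[:,2])[:,None]
def w2pix(p,X):
    T=p['pose']; c=(np.atleast_2d(X)-T[:3,3])@T[:3,:3]; s=c[:,:2]/c[:,2:]
    return s*(1+p['k1']*(s**2).sum(1,keepdims=True))*[p['fx'],p['fy']]+[p['cx'],p['cy']]
def go(x,y,z,yaw=None):
    """shift (cm, present tool axes) and turn about tool z to bring TCP pointing down at x,y,z with finger line at world angle yaw (mod pi)"""
    s=r.get_state(); Q=R.from_quat(s['tcp_rot']); M=Q.as_matrix()
    d=M.T@(np.array([x,y,z])-s['eef_pos'])*100
    cur=np.arctan2(M[1,1],M[0,1]); t=0
    if yaw is not None: t=-((yaw-cur+np.pi/2)%np.pi-np.pi/2)
    tilt=M.T@np.cross(M[:,2],[0,0,-1])
    print('shift cm',d.round(2),'turn z',round(t,3),'tilt fix',tilt.round(4),'yaw',round(cur,3),'q6',s['qpos'][5].round(2),'t',s['time_s'])
E
python3 - <<'E'
from h import *
p=r.camera_params("top")
for n,uv,z in [('LR',(227,241),.03),('SR',(406,272),.03),('SQ',(293,230),.03),('OB',(136,222),.03),('Lring',(352,235),.036),('Sring',(460,212),.036),('SQf',(203,172),.036),('OBf',(282,157),.036),('blue',(300,273),.03),('Lhub',(178,274),.03),('Shub',(372,174),.03)]:
    print(n,pix2w(p,uv,z).round(3))
w=r.camera_params("wrist"); s=r.get_state(); M=R.from_quat(s['tcp_rot']).as_matrix()
print(w['fx'],w['k1'],'cam in tool',M.T@(w['pose'][:3,3]-s['eef_pos']),(M.T@w['pose'][:3,:3]).round(3))
go(0.45,-0.33,0.30,0)
E
```

```text
LR [[0.435 0.172 0.03 ]]
SR [[ 0.342 -0.306  0.03 ]]
SQ [[ 0.461 -0.007  0.03 ]]
OB [[0.492 0.423 0.03 ]]
Lring [[ 0.444 -0.165  0.036]]
Sring [[ 0.499 -0.458  0.036]]
SQf [[0.625 0.235 0.036]]
OBf [[0.661 0.018 0.036]]
blue [[ 0.346 -0.023  0.03 ]]
Lhub [[0.349 0.306 0.03 ]]
Shub [[ 0.609 -0.226  0.03 ]]
323.7192765024718 0.02095029394468027 cam in tool [ 0.07745443  0.00040005 -0.13558189] [[ 0.    -0.955 -0.296]
 [ 1.     0.001 -0.001]
 [ 0.001 -0.296  0.955]]
shift cm [ 28.99 -19.77  -5.11] turn z -1.179 tilt fix [-0.002  -0.0001  0.    ] yaw -1.179 q6 -0.04 t 0.1
```

Run:
```python
from h import *
go(0.43,-0.31,0.25,np.pi/2)
```

```text
shift cm [ 27.9  -22.37  -0.1 ] turn z 0.392 tilt fix [-0.002  -0.0001  0.    ] yaw -1.179 q6 -0.04 t 0.1
```

Call:
drive_tool:
  plan: "0 3.1 -2.5 0 0 0 0;0 3.1 -2.5 0 0 0 0;0 3.1 -2.5 0 0 0 0;0 3.1 -2.5 0 0 0 0;0 3.1 -2.5 0 0 0 0;0 3.1 -2.5 0 0 0 0;0 3.1 -2.5 0 0 0 0;0 3.1 -2.5 0 0 0 0;0 3.1 -2.4 0 0 0 0;0 0 0 0 0 0 0.13;0 0 0 0 0 0 0.13;0 0 0 0 0 0 0.13;0 0 0 0 0 0 0;0 0 0 0 0 0 0"

```text
time_s: 1.5
eef_pos: [0.4299, -0.3101, 0.2494]
tcp_rot: [1.0, 0.002, -0.0, -0.0]
force: [0.8, -0.2, 0.9]
gripper_width: 0.0883
gripper_force: 0.0
```

```bash
cat >> h.py <<'E'
def snap(tag):
    p=r.camera_params("wrist"); im=r.capture("wrist")[:,:,::-1].copy()
    cv2.imwrite(f"pics/{tag}.png",im); np.save(f"pics/{tag}.npy",np.array(p,dtype=object),allow_pickle=True); return im,p
E
python3 - <<'E'
from h import *
snap("w1"); go(0.44,-0.0,0.25,np.pi/2)
E
```

```text
shift cm [  1.15 -31.02  -0.05] turn z 0.004 tilt fix [-0.0003  0.0004  0.    ] yaw -1.566 q6 0.89 t 1.55
```

View pics/w1.png

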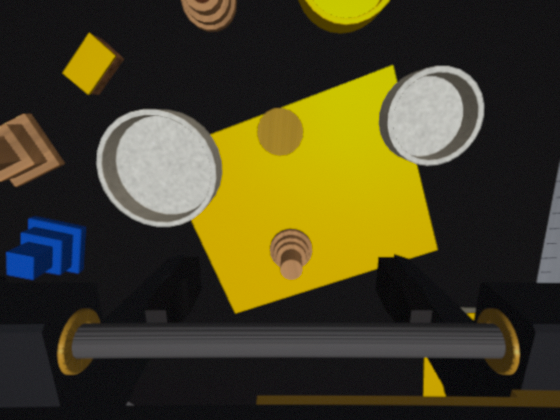

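w1 shows large_ring (160,167), white small_ring (432,116), and small_round with its solid boss (291,255). The square_pattern (20,150) is wood and blue is apart at (45,250). Small_hub is at the top edge.

Call:
drive_tool:
  plan: "0 0.8 -4.4 0 0 0 0;0 0.8 -4.4 0 0 0 0;0 0.8 -4.4 0 0 0 0;0 0.8 -4.4 0 0 0 0;0 0.8 -4.4 0 0 0 0;0 0.8 -4.4 0 0 0 0;0 0.8 -4.4 0 0 0 0;0 0.8 -4.4 0 0 0 0;0 2 -4 0 0 0 0;0 4 -3 0 0 0 0;0 0 0 0 0 0 0;0 0 0 0 0 0 0"

```text
time_s: 2.75
eef_pos: [0.5534, 0.1124, 0.2488]
tcp_rot: [1.0, 0.002, -0.001, 0.0]
force: [-0.5, 0.0, -0.2]
gripper_width: 0.0881
gripper_force: 0.0
```

Run:
```python
from h import *
snap("w2"); go(0.45,0.22,0.25,np.pi/2)
```

```text
shift cm [-10.25 -10.87  -0.08] turn z 0.003 tilt fix [0.0006 0.0018 0.    ] yaw -1.568 q6 1.72 t 2.8
```

View pics/w2.png

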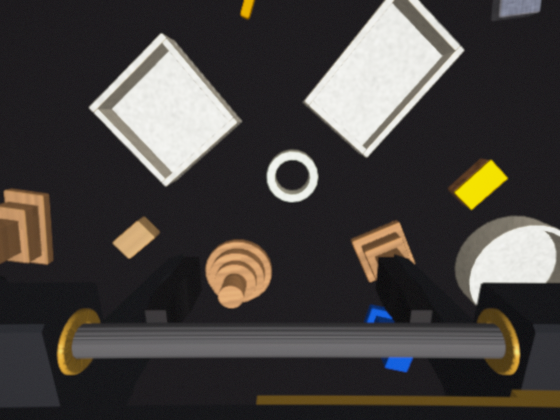

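w2 shows square_frame (166,110), oblong_frame (383,77, slightly cut at top), large_round with a solid boss (237,272), and square_pattern (384,250).

Call:
drive_tool:
  plan: "0 -3.4 -3.7 0 0 0 0;0 -3.4 -3.7 0 0 0 0;0 -3.4 -3.5 0 0 0 0;0 0 0 0 0 0 0;0 0 0 0 0 0 0"

```text
time_s: 3.3
eef_pos: [0.4506, 0.2197, 0.2503]
tcp_rot: [1.0, 0.002, 0.001, 0.0]
force: [0.4, 0.3, 1.2]
gripper_width: 0.0882
gripper_force: 0.0
```

```bash
cat > fit.py <<'E'
from h import *
from scipy.optimize import minimize
c=lambda d,z0,z1:('c',d/2e3,d/2e3,z0/1e3,z1/1e3)
q=lambda a,b,z0,z1:('q',a/2e3,b/2e3,z0/1e3,z1/1e3)
M=dict(LR=[c(84,0,10),c(68,10,26),c(50,26,38),c(28,38,68)],SR=[c(54,0,10),c(44,10,22),c(36,22,32),c(25,32,62)],
 SQ=[q(62,62,0,12),q(46,46,12,34),q(28,28,34,64)],OB=[q(90,44,0,12),q(66,34,12,34),q(40,20,34,64)],
 Lring=[c(128,0,36)],Sring=[c(98,0,36)],SQf=[q(106,106,0,36)],OBf=[q(134,88,0,36)])
def hulls(n,p,x,y,a,z0=0):
    out=[]
    for k,hx,hy,zb,zt in M[n]:
        t=np.linspace(0,2*np.pi,72,endpoint=False)
        P=np.c_[np.cos(t),np.sin(t)]*hx if k=='c' else np.array([[1,1],[-1,1],[-1,-1],[1,-1]])*[hx,hy]
        P=P@np.array([[np.cos(a),np.sin(a)],[-np.sin(a),np.cos(a)]])+[x,y]
        X=np.r_[np.c_[P,np.full(len(P),zb+z0)],np.c_[P,np.full(len(P),zt+z0)]]
        out.append(cv2.convexHull(w2pix(p,X).astype(np.float32))[:,0])
    return out
def render(n,p,v,S=4,z0=0):
    m=np.zeros((420*S,560*S),np.uint8)
    for h in hulls(n,p,*v,z0): cv2.fillPoly(m,[np.round(((h+.5)*S-.5)*16).astype(np.int32)],255,shift=4)
    return cv2.resize(m,(560,420),interpolation=cv2.INTER_AREA)/255.
def seg(im,n):
    hsv=cv2.cvtColor(im,cv2.COLOR_BGR2HSV).astype(int); H,S,V=hsv[...,0],hsv[...,1],hsv[...,2]
    if 'ring' in n or n[-1]=='f': return ((V>45)&(S<90)).astype(float)
    return ((V>50)&(S>60)&(H<19)&~((V>150)&(S>215))).astype(float)
def fit(n,tag,v0,z0=0,sym=None):
    im=cv2.imread(f'pics/{tag}.png'); p=np.load(f'pics/{tag}.npy',allow_pickle=True).item()
    g=seg(im,n); roi=cv2.dilate(render(n,p,v0,1,z0),np.ones((25,25)))>0; roi[262:]=False
    if 'ring' not in n and n[-1]!='f': roi[262:305,205:375]=cv2.dilate(render(n,p,v0,1,z0),np.ones((25,25)))[262:305,205:375]>0
    rnd=M[n][0][0]=='c'
    def cost(u): return np.abs(render(n,p,(u[0]/1e3,u[1]/1e3,0 if rnd else u[2]/20),4,z0)-g)[roi].sum()
    best=None
    for a0 in ([0] if rnd else [v0[2]-.15,v0[2],v0[2]+.15]):
        u0=np.array([v0[0]*1e3,v0[1]*1e3,a0*20]); sx=np.vstack([u0]+[u0+d for d in np.diag([8,8,2.5])])
        o=minimize(cost,u0,method='Nelder-Mead',options=dict(initial_simplex=sx,xatol=.02,fatol=.1))
        if best is None or o.fun<best.fun: best=o
    v=(best.x[0]/1e3,best.x[1]/1e3,0 if rnd else best.x[2]/20)
    print(n,tag,np.round(v,4),'bad px',round(best.fun,1),'of',round(render(n,p,v,1,z0)[roi].sum()))
    for h in hulls(n,p,*v,z0): cv2.polylines(im,[np.round(h*16).astype(np.int32)],True,(0,255,0),1,cv2.LINE_AA,4)
    return v,im
E
python3 - <<'E'
from h import *
snap("w3")
from fit import *
ims={}
for n,t,v in [('SR','w1',(.342,-.306,0)),('Lring','w1',(.444,-.165,0)),('Sring','w1',(.499,-.458,0)),
 ('SQf','w2',(.625,.235,.7)),('OBf','w2',(.661,.018,1.0-.2)),('LR','w2',(.435,.172,0)),('LR','w3',(.435,.172,0)),('SQ','w2',(.461,-.007,.3)),('SQ','w3',(.461,-.007,.3)),('OB','w3',(.492,.423,0.1))]:
    v,im=fit(n,t,v)
    if t in ims:
        a=ims[t]; k=(im==(0,255,0)).all(2); a[k]=(0,255,0)
        d=np.abs(im.astype(int)-cv2.imread(f'pics/{t}.png')).sum(2)>0; a[d]=im[d]
    else: ims[t]=im
cv2.imwrite('pics/f.png',cv2.resize(np.vstack([ims['w1'][:300],ims['w2'][:310],ims['w3'][:310]]),None,fx=.65,fy=.65,interpolation=cv2.INTER_AREA))
E
```

```text
SR w1 [ 0.341  -0.3129  0.    ] bad px 189.0 of 1719
Lring w1 [ 0.4462 -0.1661  0.    ] bad px 217.1 of 11942
Sring w1 [ 0.5031 -0.4611  0.    ] bad px 204.0 of 8422
SQf w2 [0.6278 0.2413 0.6992] bad px 506.0 of 12255
OBf w2 [0.6635 0.0216 2.4551] bad px 308.0 of 12177
LR w2 [0.4351 0.1767 0.    ] bad px 159.6 of 3460
LR w3 [0.4354 0.1758 0.    ] bad px 225.9 of 3971
SQ w2 [ 0.463  -0.0073  0.4357] bad px 247.5 of 2099
SQ w3 [ 0.463  -0.008   0.4415] bad px 99.6 of 4088
OB w3 [ 0.4944  0.4291 -0.1497] bad px 176.3 of 4845
```

View pics/f.png

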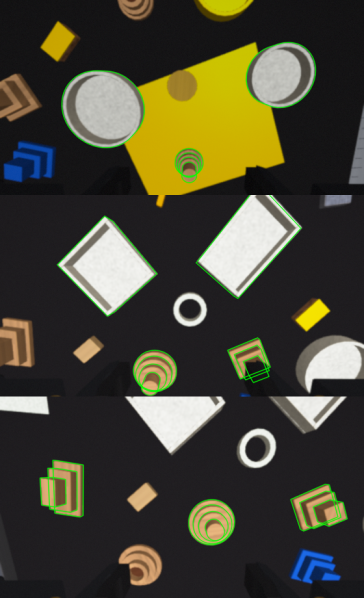

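All fits follow the outlines. The boss is solid on each of the four chosen, and a hub is visible by its hole in w3 at (140,565). I start with large_round.

Run:
```python
from h import *
go(0.4353,0.1762,0.053,np.pi/2)
```

```text
shift cm [-1.66  4.3  19.73] turn z 0.002 tilt fix [ 0.0002 -0.0016  0.    ] yaw -1.569 q6 1.97 t 3.35
```

View pics/w3.png

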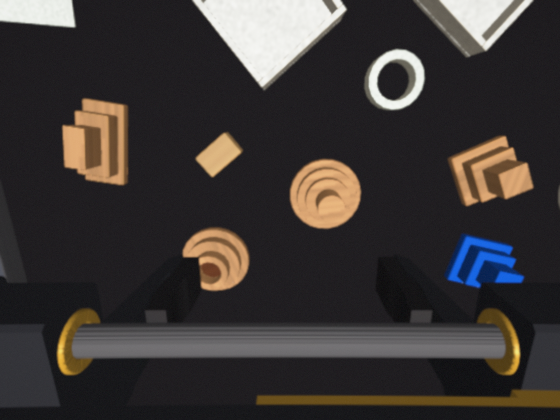

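Close view w3: (325,193) has a solid boss, so it is large_round. (215,262) has a dark open hole, so it is large_hub and stays.

Call:
drive_tool:
  plan: "0 -0.8 2.2 1 0 0 0;0 -0.9 2.1 3 0 0 0;0 0 0 4 0 0 0;0 0 0 4 0 0 0;0 0 0 3 0 0 0;0 0 0 0 0 0 0;0 0 0 0 0 0 0"

```text
time_s: 4.05
eef_pos: [0.4351, 0.1761, 0.0999]
tcp_rot: [1.0, -0.0, -0.0, 0.0]
force: [-0.2, 0.1, 0.8]
gripper_width: 0.0881
gripper_force: 0.0
```

Run:
```python
from h import *
go(0.4353,0.1762,0.053,np.pi/2)
```

```text
shift cm [ 0.02 -0.01  4.69] turn z -0.0 tilt fix [0.0005 0.0008 0.    ] yaw -1.571 q6 1.9 t 4.05
```

Accurate. Descend, close and lift.

Call:
drive_tool:
  plan: "0 0 0 2.5 0 0 0;0 0 0 2.2 0 0 0;0 0 0 0 0 0 0;1 0 0 0 0 0 0;1 0 0 0 0 0 0;1 0 0 0 0 0 0;1 0 0 0 0 0 0;1 0 0 0 0 0 0;1 0 0 0 0 0 0;1 0 0 0 0 0 0;1 0 0 0 0 0 0;1 0 0 -2 0 0 0;1 0 0 -3 0 0 0;1 0 0 -3 0 0 0;1 0 0 -2 0 0 0;1 0 0 0 0 0 0"

```text
time_s: 5.65
eef_pos: [0.4365, 0.1781, 0.1554]
tcp_rot: [1.0, 0.001, 0.003, -0.001]
force: [0.5, 0.7, -3.7]
gripper_width: 0.0266
gripper_force: 30.0
```

Run:
```python
from h import *
go(0.4462,-0.1661,0.060,np.pi/2)
```

```text
shift cm [ 0.86 34.44  9.47] turn z 0.002 tilt fix [-0.0019 -0.0054  0.    ] yaw -1.569 q6 1.9 t 5.65
```

Call:
drive_tool:
  plan: "1 0.1 3 0 0 0 0;1 0.1 4 0 0 0 0;1 0.1 4 0 0 0 0;1 0.1 4 0 0 0 0;1 0.1 4 0 0 0 0;1 0.1 4 0 0 0 0;1 0.1 4 0 0 0 0;1 0.1 4 0 0 0 0;1 0.1 3.4 0 0 0 0;1 0 0 0 0 0 0;1 0 0 3 0 0 0;1 0 0 2.5 0 0 0;1 0 0 0 0 0 0;1 0 0 0 0 0 0;1 0 0 0 0 0 0"

```text
time_s: 7.15
eef_pos: [0.4448, -0.1664, 0.0984]
tcp_rot: [1.0, 0.001, 0.001, 0.0]
force: [0.3, -0.7, -2.6]
gripper_width: 0.0264
gripper_force: 30.0
```

Run:
```python
from h import *
go(0.4462,-0.1661,0.060,np.pi/2)
im,p=snap("w4")
```

```text
shift cm [ 0.14 -0.04  3.84] turn z 0.002 tilt fix [ 0.0003 -0.001   0.    ] yaw -1.568 q6 1.16 t 7.15
```

View pics/w4.png

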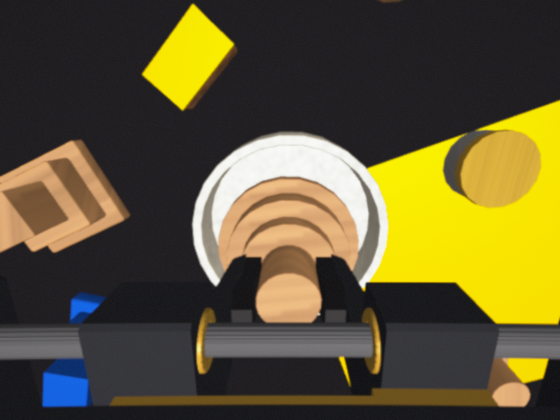

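The held large_round sits centrally over the large_ring (290,220). Lower and release.

Call:
drive_tool:
  plan: "1 0.1 0 2 0 0 0;1 0 0 1.6 0 0 0;1 0 0 0.2 0 0 0;1 0 0 0 0 0 0;1 0 0 0 0 0 0;1 0 0 0 0 0 0"

```text
time_s: 7.8
eef_pos: [0.4462, -0.167, 0.061]
tcp_rot: [1.0, 0.001, 0.001, 0.0]
force: [-0.3, 0.5, -2.6]
gripper_width: 0.0263
gripper_force: 30.0
```

Run:
```python
from h import *
go(0.4462,-0.1661,0.059,np.pi/2)
```

```text
shift cm [ 0.   -0.09  0.2 ] turn z 0.002 tilt fix [ 0.001  -0.0022  0.    ] yaw -1.569 q6 1.16 t 7.8
```

Call:
drive_tool:
  plan: "1 0 -0.1 0.1 0 0 0;1 0 0 0.1 0 0 0;1 0 0 0 0 0 0;0.4 0 0 0 0 0 0;0.4 0 0 0 0 0 0;0.4 0 0 0 0 0 0;0.3 0 0 -2 0 0 0;0.3 0 0 -4 0 0 0;0 0 0 -4 0 0 0;0 0 0 -4 0 0 0;0 0 0 -4 0 0 0;0 0 0 0 0 0 0;0 0 0 0 0 0 0"

```text
time_s: 9.1
eef_pos: [0.4458, -0.166, 0.2389]
tcp_rot: [1.0, 0.001, 0.001, 0.001]
force: [0.2, 0.7, 0.3]
gripper_width: 0.0883
gripper_force: 0.0
```

Run:
```python
from fit import *
snap("w5")
p=r.camera_params("wrist")
print(w2pix(p,[.4462,-.1661,.036]),w2pix(p,[.341,-.313,.03]))
fit('Lring','w5',(.4462,-.1661,0)); fit('LR','w5',(.4462,-.1661,0),.006); fit('SR','w5',(.341,-.313,0)); fit('SR','w1',(.341,-.313,0))
go(0.341,-0.313,0.047)
```

```text
[[289.00881448 187.68246128]] [[414.03877021 274.53346918]]
Lring w5 [ 0.4469 -0.1664  0.    ] bad px 4301.6 of 11297
LR w5 [ 0.4464 -0.1652  0.    ] bad px 156.1 of 4432
SR w5 [ 0.3391 -0.3143  0.    ] bad px 123.5 of 544
SR w1 [ 0.3407 -0.3132  0.    ] bad px 189.5 of 1705
shift cm [-10.4   14.73  19.02] turn z 0 tilt fix [-0.0002  0.0004  0.    ] yaw -1.569 q6 1.16 t 9.15
```

View pics/w5.png

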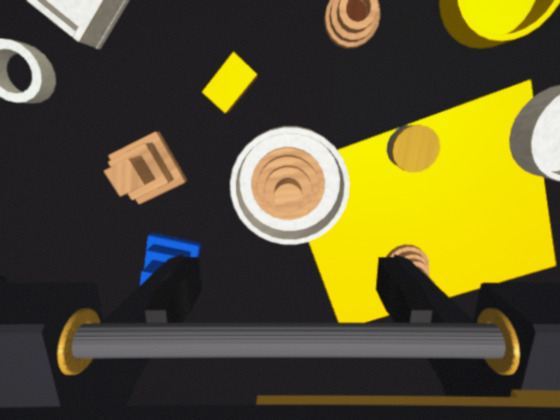

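large_round stands centred in the large_ring, within about 1 mm. small_hub with a hole is at the top (357,8) and stays. Next is small_round, which has a solid boss (seen in w1).

Call:
drive_tool:
  plan: "0 -2.6 3.7 0 0 0 0;0 -2.6 3.7 0 0 0 0;0 -2.6 3.7 2 0 0 0;0 -2.6 3.6 4 0 0 0;0 0 0 4 0 0 0;0 0 0 0 0 0 0;0 0 0 0 0 0 0"

```text
time_s: 9.85
eef_pos: [0.3443, -0.3055, 0.1424]
tcp_rot: [1.0, 0.001, -0.002, -0.002]
force: [0.2, -0.4, 0.5]
gripper_width: 0.0882
gripper_force: 0.0
```

Run:
```python
from fit import *
snap("w6")
v,im=fit('SR','w6',(.341,-.313,0))
cv2.imwrite('pics/w6f.png',im[180:,:])
go(v[0],v[1],0.047)
```

```text
SR w6 [ 0.342  -0.3129  0.    ] bad px 280.2 of 3379
shift cm [-0.37  0.66  9.71] turn z 0 tilt fix [-0.0011  0.0009  0.    ] yaw -1.568 q6 0.79 t 9.9
```

View pics/w6f.png

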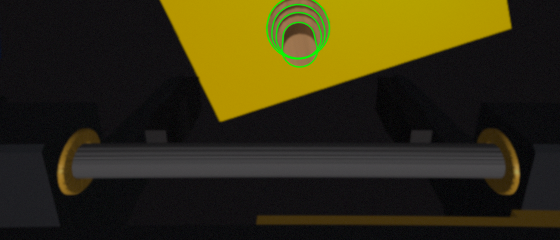

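Call:
drive_tool:
  plan: "0 -0.3 0.7 2.5 0 0 0;0 0 0 2 0 0 0;0 0 0 0 0 0 0;0 0 0 0 0 0 0"

```text
time_s: 10.3
eef_pos: [0.3439, -0.3141, 0.1008]
tcp_rot: [1.0, 0.002, 0.001, 0.001]
force: [-0.4, 0.0, 0.4]
gripper_width: 0.0878
gripper_force: 0.0
```

Run:
```python
from h import *
go(0.3415,-0.313,0.047)
```

```text
shift cm [-0.24 -0.12  5.38] turn z 0 tilt fix [ 0.0012 -0.0013  0.    ] yaw -1.568 q6 0.77 t 10.3
```

Call:
drive_tool:
  plan: "0 -0.2 -0.1 2.7 0 0 0;0 0 0 2.6 0 0 0;0 0 0 0 0 0 0;1 0 0 0 0 0 0;1 0 0 0 0 0 0;1 0 0 0 0 0 0;1 0 0 0 0 0 0;1 0 0 0 0 0 0;1 0 0 0 0 0 0;1 0 0 0 0 0 0;1 0 0 0 0 0 0;1 0 0 -2 0 0 0;1 0 0 -3 0 0 0;1 0 0 -3 0 0 0;1 0 0 -2 0 0 0;1 0 0 0 0 0 0;1 0 0 0 0 0 0"

```text
time_s: 12.0
eef_pos: [0.3405, -0.3127, 0.1458]
tcp_rot: [1.0, 0.001, -0.0, -0.0]
force: [0.2, -0.8, -2.5]
gripper_width: 0.0235
gripper_force: 29.8
```

Run:
```python
from h import *
go(0.5031,-0.4611,0.053,np.pi/2)
```

```text
shift cm [16.24 14.87  9.28] turn z 0.002 tilt fix [-0.      0.0001  0.    ] yaw -1.569 q6 0.77 t 12.0
```

Call:
drive_tool:
  plan: "1 2.7 2.5 0 0 0 0;1 2.7 2.5 0 0 0 0;1 2.7 2.5 0 0 0 0;1 2.7 2.5 0 0 0 0;1 2.7 2.5 0 0 0 0;1 2.7 2.4 0 0 0 0;1 0 0 2 0 0 0;1 0 0 3 0 0 0;1 0 0 0 0 0 0;1 0 0 0 0 0 0;1 0 0 0 0 0 0"

```text
time_s: 13.1
eef_pos: [0.503, -0.4618, 0.0966]
tcp_rot: [1.0, 0.001, 0.0, 0.0]
force: [0.6, -1.1, -1.1]
gripper_width: 0.0234
gripper_force: 29.8
```

Run:
```python
from h import *
go(0.5031,-0.4611,0.054,np.pi/2)
```

```text
shift cm [ 0.01 -0.07  4.26] turn z 0.002 tilt fix [ 0.0002 -0.0002  0.    ] yaw -1.569 q6 0.79 t 13.1
```

Call:
drive_tool:
  plan: "1 0 -0.1 2 0 0 0;1 0 0 2.1 0 0 0;1 0 0 0.1 0 0 0;1 0 0 0 0 0 0;1 0 0 0.1 0 0 0;1 0 0 0 0 0 0;0.4 0 0 0 0 0 0;0.4 0 0 0 0 0 0;0.4 0 0 0 0 0 0;0.4 0 0 -2 0 0 0;0 0 0 -4 0 0 0;0 0 0 -4 0 0 0;0 0 0 -4 0 0 0;0 0 0 -4 0 0 0;0 0 0 0 0 0 0;0 0 0 0 0 0 0"

```text
time_s: 14.7
eef_pos: [0.5036, -0.4613, 0.2352]
tcp_rot: [1.0, 0.001, 0.001, 0.001]
force: [-0.1, 0.2, -0.1]
gripper_width: 0.0881
gripper_force: 0.0
```

```bash
cat >> fit.py <<'E'
import fit as _s
def inner(tag,v,hx,hy=None,z=.006):
    """position of white floor's darker surrounding is unsure; give fitted pose of frame with pattern hull filled in"""
def both(fr,pat,tag,v0):
    im=cv2.imread(f'pics/{tag}.png'); p=np.load(f'pics/{tag}.npy',allow_pickle=True).item()
    im2=im.copy(); im2[cv2.dilate(render(pat,p,v0,1,.006),np.ones((9,9)))>0]=220
    cv2.imwrite('pics/tmp.png',im2); np.save('pics/tmp.npy',np.array(p,dtype=object),allow_pickle=True)
    f,_=fit(fr,'tmp',v0); g,_=fit(pat,tag,v0,.006)
    print('offset mm',((g[0]-f[0])*1e3).__round__(1),((g[1]-f[1])*1e3).__round__(1),'angle',round((g[2]-f[2]+np.pi/4)%(np.pi/2)-np.pi/4,3))
E
sed -i '/^import fit as/,/^    """position/d' fit.py
python3 - <<'E'
from fit import *
snap("w7")
both('Lring','LR','w5',(.4462,-.1661,0)); both('Sring','SR','w7',(.5031,-.4611,0))
s=0.441
for k in range(-2,2): print('yaw',s+k*np.pi/2)
go(0.463,-0.008,0.049,-s-0) ; go(0.463,-0.008,0.049,s-np.pi/2)
E
```

```text
Lring tmp [ 0.4469 -0.1664  0.    ] bad px 245.6 of 11297
LR w5 [ 0.4464 -0.1652  0.    ] bad px 156.1 of 4432
offset mm -0.5 1.2 angle 0.0
Sring tmp [ 0.5033 -0.4611  0.    ] bad px 148.5 of 6864
SR w7 [ 0.5054 -0.4615  0.    ] bad px 116.8 of 1922
offset mm 2.1 -0.4 angle 0.0
yaw -2.7005926535897933
yaw -1.1297963267948965
yaw 0.441
yaw 2.0117963267948964
shift cm [ -3.88 -45.25  18.4 ] turn z -1.128 tilt fix [-0.0002  0.0002  0.    ] yaw -1.569 q6 0.79 t 14.75
shift cm [ -3.88 -45.25  18.4 ] turn z -0.439 tilt fix [-0.0002  0.0002  0.    ] yaw -1.569 q6 0.79 t 14.75
```

small_round is in, about 2 mm off in x; I'll recheck it at the end. Next is square_pattern.

Call:
drive_tool:
  plan: "0 -0.4 -4.5 0 0 0 0;0 -0.4 -4.5 0 0 0 0;0 -0.4 -4.5 0 0 0 0;0 -0.4 -4.5 0 0 0 0;0 -0.4 -4.5 0 0 0 0;0 -0.4 -4.5 0 0 0 0;0 -0.4 -4.5 0 0 0 0;0 -0.4 -4.5 0 0 0 0;0 -0.4 -4.5 0 0 0 0;0 -0.3 -4.7 0 0 0 0;0 0 0 4 0 0 -0.145;0 0 0 4 0 0 -0.145;0 0 0 4 0 0 -0.145;0 0 0 1 0 0 0;0 0 0 0 0 0 0;0 0 0 0 0 0 0"

```text
time_s: 16.35
eef_pos: [0.4636, -0.0089, 0.1038]
tcp_rot: [0.977, 0.215, 0.0, 0.0]
force: [0.3, 0.0, -0.9]
gripper_width: 0.0882
gripper_force: 0.0
```

Run:
```python
from fit import *
go(0.463,-0.008,0.049,0.441-np.pi/2)
```

```text
shift cm [-0.02 -0.11  5.48] turn z -0.007 tilt fix [ 0.0001 -0.0003  0.    ] yaw -1.137 q6 1.06 t 16.35
```

Call:
drive_tool:
  plan: "0 0 -0.1 2.7 0 0 -0.007;0 0 0 2.7 0 0 0;0 0 0 0 0 0 0;1 0 0 0 0 0 0;1 0 0 0 0 0 0;1 0 0 0 0 0 0;1 0 0 0 0 0 0;1 0 0 0 0 0 0;1 0 0 0 0 0 0;1 0 0 0 0 0 0;1 0 0 0 0 0 0;1 0 0 -2 0 0 0;1 0 0 -3 0 0 0;1 0 0 -3 0 0 0;1 0 0 -2 0 0 0;1 0 0 0 0 0 0;1 0 0 0 0 0 0"

```text
time_s: 18.05
eef_pos: [0.4623, -0.0078, 0.1486]
tcp_rot: [0.975, 0.22, -0.0, -0.0]
force: [-0.4, -0.3, -2.3]
gripper_width: 0.0276
gripper_force: 30.0
```

Run:
```python
from h import *
go(0.6278,0.2413,0.055,0.699-np.pi/2)
```

```text
shift cm [ 25.64 -15.39   9.36] turn z -0.255 tilt fix [-0.0001  0.0003  0.    ] yaw -1.127 q6 1.06 t 18.05
```

Call:
drive_tool:
  plan: "1 3.2 -1.9 0 0 0 0;1 3.2 -1.9 0 0 0 0;1 3.2 -1.9 0 0 0 0;1 3.2 -1.9 0 0 0 0;1 3.2 -1.9 0 0 0 0;1 3.2 -1.9 0 0 0 0;1 3.2 -2 0 0 0 0;1 3.2 -2 0 0 0 0;1 0 0 0 0 0 -0.13;1 0 0 0 0 0 -0.125;1 0 0 2.5 0 0 0;1 0 0 2.5 0 0 0;1 0 0 0 0 0 0;1 0 0 0 0 0 0;1 0 0 0 0 0 0"

```text
time_s: 19.55
eef_pos: [0.6281, 0.2413, 0.0995]
tcp_rot: [0.94, 0.342, 0.0, -0.0]
force: [0.2, -0.3, -1.4]
gripper_width: 0.0276
gripper_force: 30.0
```

Run:
```python
from h import *
go(0.6278,0.2413,0.056,0.699-np.pi/2)
```

```text
shift cm [-0.03 -0.03  4.35] turn z -0.0 tilt fix [ 0.0001 -0.0004  0.    ] yaw -0.872 q6 1.2 t 19.55
```

Call:
drive_tool:
  plan: "1 0 0 2 0 0 0;1 0 0 2.2 0 0 0;1 0 0 0.1 0 0 0;1 0 0 0.1 0 0 0;1 0 0 0 0 0 0;1 0 0 0 0 0 0;0.4 0 0 0 0 0 0;0.4 0 0 0 0 0 0;0.4 0 0 0 0 0 0;0.4 0 0 -2 0 0 0;0 0 0 -4 0 0 0;0 0 0 -4 0 0 0;0 0 0 -4 0 0 0;0 0 0 -4 0 0 0;0 0 0 0 0 0 0;0 0 0 0 0 0 0"

```text
time_s: 21.15
eef_pos: [0.6286, 0.2415, 0.2373]
tcp_rot: [0.94, 0.342, 0.002, 0.0]
force: [0.4, 0.2, -1.3]
gripper_width: 0.0879
gripper_force: 0.0
```

Run:
```python
from fit import *
snap("w8")
both('SQf','SQ','w8',(.6278,.2413,.699))
go(0.4944,0.4291,0.049,-.15-np.pi/2)
```

```text
SQf tmp [0.6277 0.241  0.689 ] bad px 447.8 of 10198
SQ w8 [0.629  0.2416 0.6927] bad px 116.7 of 3166
offset mm 1.3 0.6 angle 0.004
shift cm [  1.91 -22.95  18.6 ] turn z 0.849 tilt fix [-0.0001  0.0002  0.    ] yaw -0.872 q6 1.2 t 21.2
```

View pics/w8.png

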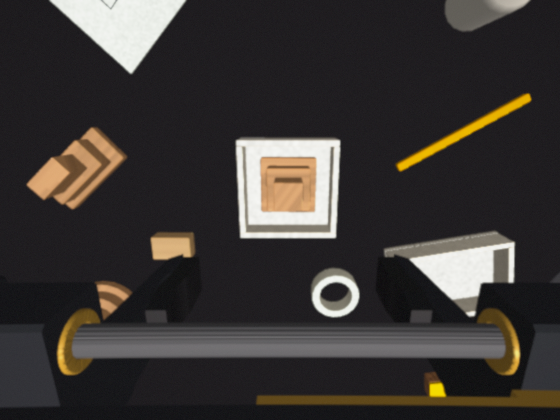

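square_pattern is central and parallel (1.3 mm, 0.004 rad). The oblong_pattern is at (85,170). I'll turn the long way round to stay clear of the q6 limit.

Call:
drive_tool:
  plan: "0 0.3 -3.8 0 0 0 0;0 0.3 -3.8 0 0 0 0;0 0.3 -3.8 0 0 0 0;0 0.3 -3.8 0 0 0 0;0 0.3 -3.8 0 0 0 0;0 0.4 -3.9 0 0 0 0;0 0 0 0 0 0 -0.14;0 0 0 0 0 0 -0.14;0 0 0 0 0 0 -0.14;0 0 0 0 0 0 -0.14;0 0 0 0 0 0 -0.14;0 0 0 0 0 0 -0.14;0 0 0 0 0 0 -0.14;0 0 0 0 0 0 -0.14;0 0 0 0 0 0 -0.14;0 0 0 0 0 0 -0.14;0 0 0 0 0 0 -0.14;0 0 0 0 0 0 -0.14"

```text
time_s: 23.0
eef_pos: [0.4937, 0.4277, 0.2318]
tcp_rot: [0.37, 0.929, -0.002, -0.001]
force: [-0.2, -0.2, 0.8]
gripper_width: 0.0877
gripper_force: 0.0
```

Call:
drive_tool:
  plan: "0 0 0 2 0 0 -0.14;0 0 0 4 0 0 -0.14;0 0 0 4 0 0 -0.14;0 0 0 2 0 0 -0.14;0 0 0 0 0 0 -0.05;0 0 0 0 0 0 0;0 0 0 0 0 0 0"

```text
time_s: 23.7
eef_pos: [0.4943, 0.4282, 0.1137]
tcp_rot: [0.077, 0.997, -0.001, -0.001]
force: [-0.3, 0.0, 1.1]
gripper_width: 0.0878
gripper_force: 0.0
```

Run:
```python
from fit import *
snap("w9")
v,im=fit('OB','w9',(.4944,.4291,-.15)); cv2.imwrite('pics/w9f.png',im)
go(v[0],v[1],0.049,v[2]+np.pi/2)
```

```text
OB w9 [ 0.4946  0.4281 -0.1457] bad px 3952.3 of 6840
shift cm [ 0.   -0.04  6.56] turn z -0.008 tilt fix [-0.0007 -0.0007  0.    ] yaw 1.417 q6 -0.74 t 23.75
```

View pics/w9f.png

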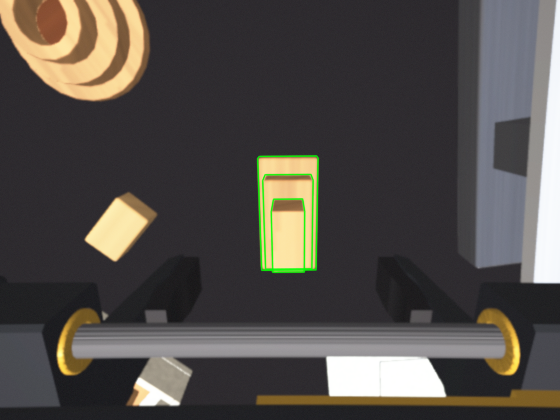

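The overlay fits the oblong's rib and foot (288,215), and the rib lies square to the finger line.

Call:
drive_tool:
  plan: "0 0 0 3 0 0 -0.005;0 0 0 2.5 0 0 0;0 0 0 1 0 0 0;0 0 0 0 0 0 0;1 0 0 0 0 0 0;1 0 0 0 0 0 0;1 0 0 0 0 0 0;1 0 0 0 0 0 0;1 0 0 0 0 0 0;1 0 0 0 0 0 0;1 0 0 0 0 0 0;1 0 0 0 0 0 0;1 0 0 0 0 0 0;1 0 0 -2 0 0 0;1 0 0 -3 0 0 0;1 0 0 -3 0 0 0;1 0 0 -2 0 0 0;1 0 0 0 0 0 0;1 0 0 0 0 0 0"

```text
time_s: 25.65
eef_pos: [0.4948, 0.4286, 0.1498]
tcp_rot: [0.074, 0.997, -0.0, -0.0]
force: [-0.6, 0.1, -3.0]
gripper_width: 0.0199
gripper_force: 29.9
```

Run:
```python
from h import *
go(0.6635,0.0216,0.055,-.687+np.pi/2)
```

```text
shift cm [-22.68 -37.77   9.48] turn z 0.539 tilt fix [-0.0001 -0.0001  0.    ] yaw 1.423 q6 -0.75 t 25.65
```

Call:
drive_tool:
  plan: "1 -2.3 -3.8 0 0 0 0;1 -2.3 -3.8 0 0 0 0;1 -2.3 -3.8 0 0 0 0;1 -2.3 -3.8 0 0 0 0;1 -2.3 -3.8 0 0 0 0;1 -2.3 -3.8 0 0 0 0;1 -2.3 -3.8 0 0 0 0;1 -2.3 -3.8 0 0 0 0;1 -2.2 -3.8 0 0 0 0;1 -2.1 -3.6 0 0 0 0;1 0 0 0 0 0 0.14;1 0 0 0 0 0 0.14;1 0 0 0 0 0 0.14;1 0 0 0 0 0 0.12;1 0 0 2 0 0 0;1 0 0 2 0 0 0;1 0 0 0 0 0 0;1 0 0 0 0 0 0"

```text
time_s: 27.45
eef_pos: [0.6621, 0.0215, 0.1078]
tcp_rot: [0.337, 0.941, -0.001, -0.002]
force: [-0.5, -0.6, -1.3]
gripper_width: 0.02
gripper_force: 29.9
```

Run:
```python
from fit import *
snap("w10")
fit('OBf','w10',(.6635,.0216,-.687))
go(0.6635,0.0216,0.056,-.687+np.pi/2)
```

```text
OBf w10 [ 0.6643  0.0206 -0.6925] bad px 7397.6 of 17838
shift cm [-0.02  0.03  5.32] turn z -0.001 tilt fix [-0.0013 -0.0015  0.    ] yaw 0.883 q6 -0.89 t 27.5
```

View pics/w10.png

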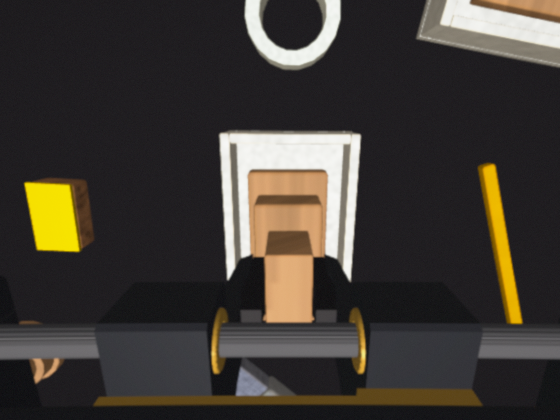

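The oblong pattern hangs aligned and central over the oblong_frame (290,205). Lower and release.

Call:
drive_tool:
  plan: "1 0 0 2.5 0 0 0;1 0 0 2.7 0 0 0;1 0 0 0.1 0 0 0;1 0 0 0.1 0 0 0;1 0 0 0 0 0 0;1 0 0 0 0 0 0;0.4 0 0 0 0 0 0;0.4 0 0 0 0 0 0;0.4 0 0 0 0 0 0;0.4 0 0 -2 0 0 0;0 0 0 -4 0 0 0;0 0 0 -4 0 0 0;0 0 0 -4 0 0 0;0 0 0 -4 0 0 0;0 0 0 0 0 0 0;0 0 0 0 0 0 0"

```text
time_s: 29.1
eef_pos: [0.6647, 0.0214, 0.2383]
tcp_rot: [0.337, 0.941, 0.001, 0.002]
force: [-0.4, -1.0, -0.9]
gripper_width: 0.0883
gripper_force: 0.0
```

Run:
```python
from fit import *
snap("w11")
both('OBf','OB','w11',(.6635,.0216,-.687))
go(0.503,-0.461,0.24,np.pi/2)
```

```text
OBf tmp [ 0.6646  0.0211 -0.6921] bad px 499.9 of 10604
OB w11 [ 0.665   0.022  -0.6945] bad px 121.9 of 3282
offset mm 0.4 0.8 angle -0.002
shift cm [-18.22 -47.47  -0.4 ] turn z -0.688 tilt fix [-0.0001 -0.0002  0.    ] yaw 0.883 q6 -0.89 t 29.15
```

Excellent. Now I'll recheck small_round in the small_ring from the opposite viewing direction.

Call:
drive_tool:
  plan: "0 -1.6 -4.3 0 0 0 0;0 -1.6 -4.3 0 0 0 0;0 -1.6 -4.3 0 0 0 0;0 -1.6 -4.3 0 0 0 0;0 -1.7 -4.3 0 0 0 0;0 -1.7 -4.3 0 0 0 0;0 -1.7 -4.3 0 0 0 0;0 -1.7 -4.3 0 0 0 0;0 -1.7 -4.3 0 0 0 0;0 -1.7 -4.3 0 0 0 0;0 -1.7 -4.3 0 0 0 0;0 0 0 0 0 0 -0.14;0 0 0 0 0 0 -0.14;0 0 0 0 0 0 -0.14;0 0 0 0 0 0 -0.14;0 0 0 0 0 0 -0.13;0 0 0 0 0 0 0;0 0 0 0 0 0 0"

```text
time_s: 30.95
eef_pos: [0.5042, -0.4595, 0.234]
tcp_rot: [0.0, 1.0, 0.001, -0.001]
force: [0.1, -0.3, -0.4]
gripper_width: 0.0881
gripper_force: 0.0
```

Run:
```python
from fit import *
im,p=snap("w12"); cv2.imwrite('pics/cmp.png',np.hstack([cv2.resize(cv2.imread('pics/w7.png')[90:290,180:400],None,fx=1.8,fy=1.8),cv2.resize(im[90:290,180:400],None,fx=1.8,fy=1.8)]))
both('Sring','SR','w12',(.5031,-.4611,0)); go(.5031,-.4611,.053,np.pi/2)
```

```text
Sring tmp [ 0.5033 -0.4612  0.    ] bad px 176.5 of 6939
SR w12 [ 0.5058 -0.4614  0.    ] bad px 127.7 of 1935
offset mm 2.5 -0.2 angle 0.0
shift cm [ 0.1  -0.19 18.15] turn z -0.0 tilt fix [ 0.002 -0.002  0.   ] yaw 1.57 q6 -2.35 t 31.0
```

View pics/cmp.png

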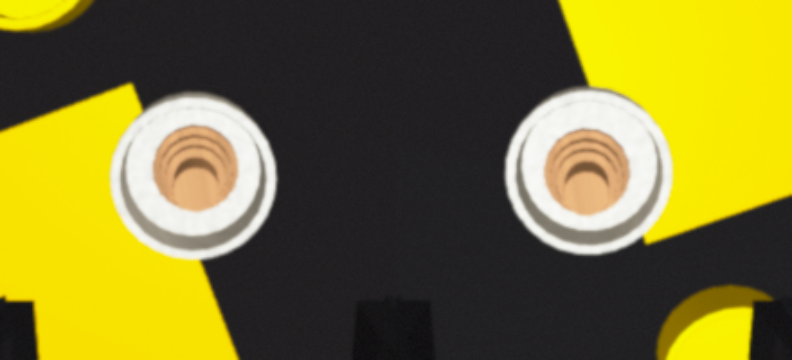

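small_round is 2.3 mm off along +x in both views. I'll mend it: regrasp, lift slightly, shift 2.3 mm toward −x (tool +x), and set down.

Call:
drive_tool:
  plan: "0 -0.1 -0.2 4 0 0 0;0 0 0 4 0 0 0;0 0 0 4 0 0 0;0 0 0 3 0 0 0;0 0 0 0 0 0 0;0 0 0 0 0 0 0"

```text
time_s: 31.6
eef_pos: [0.5057, -0.4619, 0.0858]
tcp_rot: [-0.001, 1.0, 0.001, -0.001]
force: [0.3, -0.3, 0.1]
gripper_width: 0.0883
gripper_force: 0.0
```

Run:
```python
from h import *
go(.5056,-.4612,.053,np.pi/2); go(.5056,-.4612,.053,np.pi/2)
```

```text
shift cm [0.   0.06 3.28] turn z 0.001 tilt fix [ 0.0012 -0.0012  0.    ] yaw 1.572 q6 -2.35 t 31.6
shift cm [0.   0.06 3.28] turn z 0.001 tilt fix [ 0.0012 -0.0012  0.    ] yaw 1.572 q6 -2.35 t 31.6
```

Call:
drive_tool:
  plan: "0 0 0.1 2 0 0 0;0 0 0 1.3 0 0 0;0 0 0 0 0 0 0;1 0 0 0 0 0 0;1 0 0 0 0 0 0;1 0 0 0 0 0 0;1 0 0 0 0 0 0;1 0 0 0 0 0 0;1 0 0 0 0 0 0;1 0 0 0 0 0 0;1 0 0 0 0 0 0;1 0 0 -0.3 0 0 0;1 0 0 0 0 0 0;1 0.23 0 0 0 0 0;1 0 0 0 0 0 0;1 0 0 0.3 0 0 0;1 0 0 0 0 0 0;1 0 0 0 0 0 0"

```text
time_s: 33.4
eef_pos: [0.5038, -0.4614, 0.0533]
tcp_rot: [-0.001, 1.0, -0.0, 0.0]
force: [-0.2, -0.1, -0.2]
gripper_width: 0.0235
gripper_force: 30.0
```

Call:
drive_tool:
  plan: "0.4 0 0 0 0 0 0;0.4 0 0 0 0 0 0;0.4 0 0 0 0 0 0;0.4 0 0 -2 0 0 0;0 0 0 -4 0 0 0;0 0 0 -4 0 0 0;0 0 0 -4 0 0 0;0 0 0 -4 0 0 0;0 0 0 0 0 0 0;0 0 0 0 0 0 0"

```text
time_s: 34.4
eef_pos: [0.5042, -0.4617, 0.235]
tcp_rot: [-0.001, 1.0, -0.001, 0.001]
force: [-0.6, -0.1, -0.9]
gripper_width: 0.0884
gripper_force: 0.0
```

Run:
```python
from fit import *
snap("w13"); both('Sring','SR','w13',(.5031,-.4611,0))
cv2.imwrite("pics/topend.png",r.capture("top")[:,:,::-1]); print(r.get_state()['time_s'])
```

```text
Sring tmp [ 0.5034 -0.4611  0.    ] bad px 169.8 of 6908
SR w13 [ 0.5038 -0.4614  0.    ] bad px 130.1 of 1929
offset mm 0.4 -0.3 angle 0.0
34.5
```

View pics/topend.png

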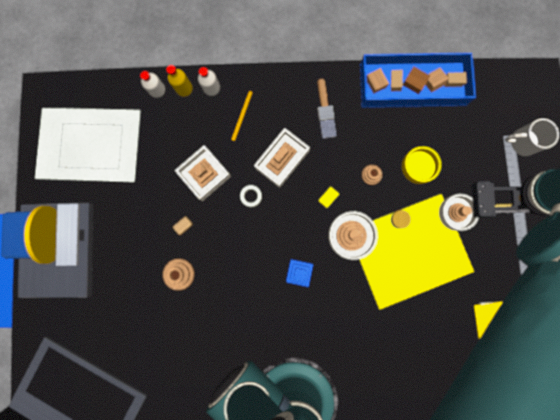

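The top view shows all four patterns in their frames: (203,173), (282,155), (352,236) and (460,212). The hubs at (178,274) and (372,174) and the look-alikes are unmoved, and the gripper is clear.

```bash
python3 -c "
from workcell import r
print(r.close_job())"
```

```text
the job is handed in; nothing more can be done
None
```

All four patterns stand in their own frames, centred to about 1.5 mm and parallel within 0.004 rad by my image fits; the hubs and look-alikes were left alone, and the job was handed in at about 34.5 s.

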